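New cell for the kitchen clock

ROBOT

A 7-joint arm with a two-finger parallel gripper is mounted at the origin on a cart in front of the work surface, level with it; the furniture and walls round the work are solid. World frame = base frame: x ahead of the robot, y to its left, z up, the work surface at z = 0. Lengths are in m, angles in rad, forces in N, time in s.
With the tool pointing down it reaches from about 0.425 to 0.95 m from the base axis. Payload 16.7 kg.
Tool frame: the origin (TCP) lies at the very end of the fingers, on their centre line; the grasp point (between the pads) lies 19 mm behind it (robot.pinch_z is the z of the grasp point in the tool frame, in m); z points along the fingers, y is the line along which they close (so a half turn about z gives the same grasp; the last joint's range is limited). The gripper opens to 94 mm and grips with 3 to 60 N. Pads are 16 mm wide; open, the fingers measure 119 mm over their backs; the gripper's body (75 mm by 177 mm) begins 78 mm behind the grasp point.
Start: joints at [1.163, 0.426, 0.074, 1.606, -0.034, 1.111, -0.067], TCP at [0.172, -0.653, 0.205] pointing down, gripper open.
Joint ranges: [-2.85, 2.85], [-0.5, 2.14], [-1.23, 1.37], [0.21, 2.46], [-1.02, 4.16], [0.16, 2.05], [-2.73, 2.73]. Speed limits (rad/s): [1.89, 1.89, 2.39, 2.39, 3.01, 3.01, 3.01].

INTERFACE

Orientations are given as a unit quaternion [x, y, z, w].
In Python, from cell import monitor, cams, workorder, masks_of, mark_of, robot gives the robot as it stands.
- The arm moves only by the shell command python3 -m crank 'ROWS' [FORCE]. ROWS is JSON, a list of rows, each a list of 7 numbers: the turn, a rotation vector about the tool's x, y, z in degrees, then the shift along the tool's x, y, z in cm, then the opening, from 0 (shut) to 1 (fully open). A call has 1 to 20 rows; each row is the pose to reach, as a shift and turn from the pose commanded when the call began, along the tool's axes at that moment; what a row does not reach only later rows make up. A row lasts 1/8 s, in which the tool goes at most 62.5 mm and 10.7 degrees, less where a joint would pass 70% of its speed; a pose out of reach is approached as far as the arm can. A call with a gripper value outside its range is refused whole. The fingers move at their own pace and stop on an object; FORCE is the grip in N (left out, the last holds). Time passes only in rows, so rows that repeat a pose let the fingers close. It gives the time, the measured TCP pose, the force, the opening and the grip force at its end, in the units of the state.
- monitor.state(): the state, without advancing time (a new reading comes with each control period).
- cams.get_image(name): name is "scene" or "side" or "wrist"; returns a dict with "frame" (480x640x3 uint8, blue, green, red), "range_z" (480x640 float32, m along the optical axis (not along the pixel's ray), 0 where there is no reading), "fx", "fy", "cx", "cy" (pixels), "cam_to_world" (4x4, takes a point from camera to world coordinates); the wrist camera has in their place "mount" (4x4, takes a point from camera to tool coordinates, whose origin is the TCP and whose axes are the flange's). Camera axes: x right, y up, looking along -z (the intrinsics and any distortion apply to the point x, -y, -z); pixel columns grow to the right and rows downward; lengths in m; the calibration is good to about 2 mm. The wrist camera is an equidistant fisheye: a pixel r from the principal point sees the ray r / f radians off the axis. A picture is of the moment at which its call begins: read the wrist's pose just before it.
- workorder.finish_job(): hands the job in; it is judged then, once.
Trained networks look in a picture, given as the dict that the camera call returned (one of the last four; its "shot" number tells which), for a name from the list of things; names that differ only in an ending like _2 or _b are one class to them, and where a whole thing is asked for, a point or a joint stands for the part that bears it (a point fixed in the world has none). Each returns a list of dicts, best first, with "score" (0 to 1); they miss things now and then, are a little off and sometimes report something else, mostly with a low value. They report only what shows in the picture. A call takes as long as a camera call. They do not tell look-alikes from the thing itself.
- masks_of(picture, thing): "region" (480x640 bool, what is visible of it) and "rect" ([left, top, right, bottom] in pixels, round what is visible of it).
- mark_of(picture, thing): "xy" ([column, row] in pixels: a listed point, or the origin of a listed thing).
The state is a dict: "time_s": time; "joints": joint angles; "qd": joint speeds; "effort": joint torques, N m; "tool_pos": TCP position; "tcp_rot": TCP orientation; "force": force on the tool from outside, world axes, zero at the start; "wrist_torque": the same for the moment, N m; "width": finger opening in m; "grasp_force": force on a finger pad.
Only numpy, scipy, OpenCV 4.12 (cv2) and the standard library are available. Lean on these libraries where they do the work, as an engineer would, in place of code of your own. Each camera call takes 0.05 s, during which the arm holds its last target. There are 200 camera calls.

TASK

The kitchen wall clock lies face down on the table with its battery holder empty. Take the loose AA cell, hold it tilted and push its flat end against the holder's coil spring, then lower the stud end in front of the flat contact so that the cell lies level and fully home in the holder. Press gently, never forcing the holder, and leave the other things on the table where they are.

Things in the scene. Friction and masses are not known exactly. Their poses are not given: they have to be found in the camera images.
- clock: White round wall clock, 304 mm across, lying on its face; it does not slide. Origin: centre of its underside on the table, z up. Its flat back is at z = 30 mm; in the middle a black movement, 56 x 56 mm, rises to z = 49 mm. The black holder for one AA cell is stuck on the back by hand: its trough runs along the clock's x axis, centre line at y = +85 mm, coil at the -x end, flat contact at the +x end.
- trough (a point): Nominal middle of the trough, on its floor (z = 33.5 mm in the clock's frame; axes as the clock's). The real holder may sit up to 5 mm either way along x of this and the next two points (not measured; it does not give). Trough 18.5 mm wide at the floor, side rails flared to 22 mm at their tops, 4.5 mm above it; end walls 26 mm wide: at the contact 25 mm from the middle, 13 mm above the floor; behind the coil 34 mm from the middle, 15 mm above the floor.
- coil_tip (a point): Nominal place of the free tip of the coil spring: 20.5 mm from the trough's middle, 7.5 mm above its floor, tip 8 mm wide, pressed along the clock's -x. 0.8 N per mm, solid after 9.5 mm. The cell at home keeps it pressed 4.5 mm; for the stud end to swing down past the contact it must be pressed 6 to 9 mm. Loads on the holder adding up to over 25 N (coil, contact and floor together) are forcing it.
- flat_contact (a point): Nominal place of the flat contact's middle, facing the coil: 25 mm from the trough's middle, 7.5 mm above its floor; 45.5 mm from the free coil tip. Its end wall is 3 mm thick and its top is 13 mm above the floor.
- cell: AA cell lying on the table, wrapped red with a white flat end, 50 mm long, 15 mm thick (14 mm across at the grip), about 25 g; does not roll. Origin: centre of its underside as it lies; its -y points along the cell to the stud end, z up. At home its origin is 33.5 mm above the clock's underside and its -y points along the clock's +x.
- cell_stud (a point): Centre of the cell's stud (+) end face, on its axis, 25 mm from its middle.
- cell_flat (a point): Centre of the cell's flat (-) end face, on its axis, 25 mm from its middle.
- keys: Bunch of keys, 67 x 112 x 8 mm, a bystander. Origin: underside centre.
- usb_stick: Red memory stick, 18 x 48 x 9 mm, a bystander. Origin: underside centre.
- stylus: White stylus, 148 mm long, a bystander. Origin: underside centre.
- pill_bottle: Amber pill bottle with white cap, 40 mm wide, 72 mm tall, a bystander. Origin: underside centre.
- earbud_case: Black earbud case, 48 x 65 x 28 mm, a bystander. Origin: underside centre.
Mind the look-alikes: they are no part of the job. Leave any yellow look-alike of the cell alone.

How it is judged:
By the outcome, as a careful person would: the job done as asked, in the order asked, and still so for the second after the job is handed in, with the robot touching nothing.
It also fails if it takes over 58 s, if anything falls off the work surface, if the arm or the gripper's body presses on something with over 40 N, if the wrist force passes 120 N, or if a joint passes its speed limit or range.

## Working session

There is one attempt and no reset: what is moved stays moved. The work goes in short steps, Python scripts to look and compute and a shell command to move; the robot and the scene stay as the last step left them, time stands still between calls to the robot, and variables do not carry over. Pictures are saved under pics/ and viewed, at most 10 in all, crops included, and the job is handed in when it is done.

```bash
ls; mkdir -p pics; cat > h.py <<'E'
import numpy as np,cv2
from cell import monitor,cams,workorder,masks_of,mark_of,robot
from scipy.spatial.transform import Rotation as R
def T_of(s):
    T=np.eye(4);T[:3,:3]=R.from_quat(s['tcp_rot']).as_matrix();T[:3,3]=s['tool_pos'];return T
def shot(n):
    s=monitor.state();p=cams.get_image(n)
    p['T']=p['cam_to_world'] if n!='wrist' else T_of(s)@np.array(p['mount'])
    p['n']=n;return p
def ray(p,uv):
    u,v=uv;a=(u-p['cx'])/p['fx'];b=(v-p['cy'])/p['fy']
    if p['n']=='wrist':
        r=np.hypot(a,b);k=np.sin(r)/r if r>1e-9 else 1;d=np.array([a*k,-b*k,-np.cos(r)])
    else: d=np.array([a,-b,-1.])
    T=np.array(p['T']);return T[:3,3],T[:3,:3]@d
def atz(p,uv,z):
    o,d=ray(p,uv);return o+d*(z-o[2])/d[2]
def deep(p,uv):
    u,v=int(round(uv[0])),int(round(uv[1]));o,d=ray(p,uv)
    z=np.median(p['range_z'][v-1:v+2,u-1:u+2]);
    dz=-(np.array(p['T'])[:3,:3].T@d)[2];return o+d*z/dz
def tri(a,ua,b,ub):
    A=0;B=0
    for p,u in((a,ua),(b,ub)):
        o,d=ray(p,u);d=d/np.linalg.norm(d);M=np.eye(3)-np.outer(d,d);A=A+M;B=B+M@o
    return np.linalg.solve(A,B)
E
python3 - <<'E'
from h import *
s=monitor.state();print(s['tool_pos'],s['tcp_rot'],robot.pinch_z, s['time_s'])
for n in('scene','side','wrist'):
    p=shot(n);cv2.imwrite(f'pics/{n}0.png',p['frame']);print(n,np.round(p['T'],3).tolist(),p['fx'],p['cx'],p['cy'],[k for k in p])
    for t in('cell','cell_stud','cell_flat','clock','trough','coil_tip','flat_contact'):
        for m in mark_of(p,t)[:3]:
            print(t,np.round(m['xy'],1),round(m['score'],2),np.round(deep(p,m['xy']),4))
E
```

```text
pics
[ 0.17195978 -0.65227283  0.20475844] [ 9.91705226e-01  1.28531425e-01 -1.08716971e-04 -6.36598972e-04] -0.0188 0.0
scene [[0.623, 0.463, -0.631, 0.004], [-0.782, 0.371, -0.5, -0.322], [0.002, 0.805, 0.593, 0.549], [0.0, 0.0, 0.0, 1.0]] 476.3453514721363 315.8834302031981 243.77896862173466 ['frame', 'range_z', 'fx', 'fy', 'cx', 'cy', 'cam_to_world', 'shot', 'T', 'n']
cell [304.1 244.5] 0.54 [0.568  0.1548 0.0043]
cell [275.5 269.2] 0.51 [0.4724 0.1415 0.011 ]
cell_stud [319.  238.3] 0.63 [ 6.071e-01  1.491e-01 -4.000e-04]
cell_stud [282.7 260.5] 0.44 [0.5084 0.157  0.0007]
cell_flat [279.3 275.8] 0.75 [0.4652 0.1261 0.0085]
cell_flat [292.4 241.2] 0.66 [0.5571 0.175  0.0091]
clock [435.4 301.6] 0.77 [ 0.5527 -0.127   0.0313]
trough [409.7 263.2] 0.9 [ 0.6092 -0.0487  0.0342]
trough [282.5 258. ] 0.52 [0.5043 0.1534 0.0109]
coil_tip [402.3 257.9] 0.58 [ 0.6145 -0.031   0.034 ]
flat_contact [426.2 251.5] 0.96 [ 0.6433 -0.0607  0.0451]
side [[0.309, 0.832, -0.46, 0.15], [-0.951, 0.265, -0.16, -0.042], [-0.011, 0.487, 0.873, 0.815], [0.0, 0.0, 0.0, 1.0]] 494.3956159481201 313.08292
[... 227 characters left out ...]
2 [0.5949 0.1356 0.0006]
cell_stud [272.6 270.3] 0.49 [0.4979 0.1577 0.0138]
cell_flat [273.5 270. ] 0.65 [0.4986 0.1561 0.0146]
cell_flat [273.1 240. ] 0.64 [ 0.5647  0.1827 -0.001 ]
cell_flat [284.7 294.6] 0.57 [0.4648 0.1235 0.0011]
clock [435.3 273.5] 0.79 [ 0.5635 -0.119   0.0455]
trough [398.6 237.1] 0.56 [ 0.6219 -0.0425  0.0339]
coil_tip [392.5 237.9] 0.84 [ 0.616  -0.0324  0.0354]
flat_contact [407.3 226.5] 0.81 [ 0.6462 -0.0526  0.0379]
wrist [[0.254, 0.93, 0.265, 0.249], [-0.967, 0.244, 0.069, -0.633], [-0.001, -0.274, 0.962, 0.383], [0.0, 0.0, 0.0, 1.0]] 371.64829954431775 316.9041933859711 236.16438956341972 ['frame', 'range_z', 'fx', 'fy', 'cx', 'cy', 'mount', 'shot', 'T', 'n']
```

```bash
python3 - <<'E'
import cv2
a=cv2.imread('pics/side0.png')[190:340,240:500];b=cv2.imread('pics/scene0.png')[200:350,240:500]
import numpy as np
cv2.imwrite('pics/c0.png',np.vstack([cv2.resize(x,(520,300),interpolation=cv2.INTER_CUBIC) for x in(a,b)]))
E
```

```text
(no output)
```

View pics/c0.png

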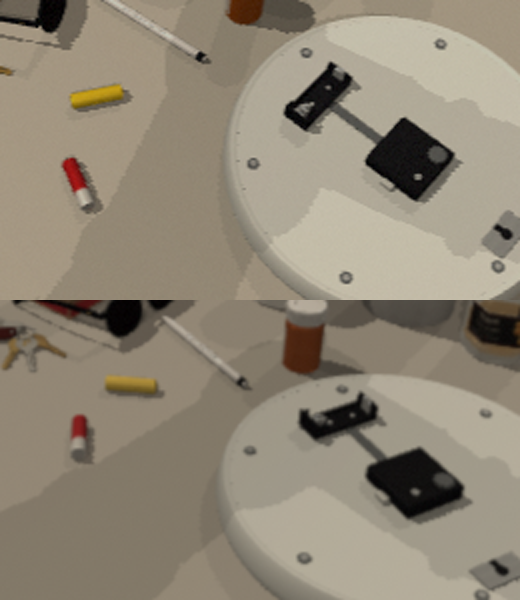

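View pics/side0.png

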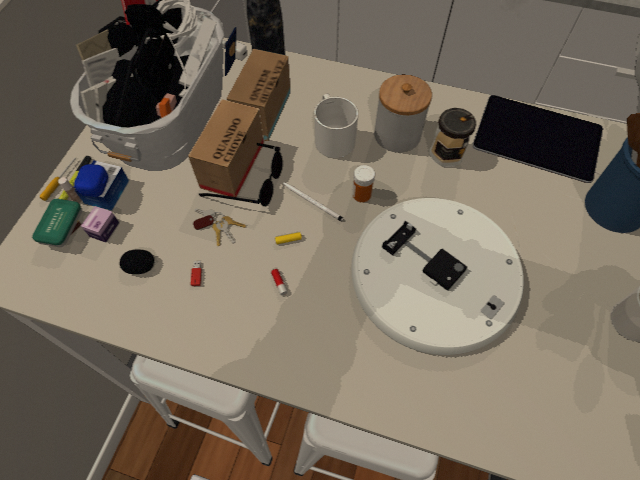

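The pictures show the red cell at side (280,282), with its white flat end towards (284,293). The yellow look-alike is at (288,238). The holder is at (400,238), with the coil at its near-left end and the contact at its far-right end.

```bash
cat >> h.py <<'E'
def mv(pos,yaw,tilt=0):
    """row for tool at pos, tool x at yaw (deg), pitched about tool y by tilt"""
    T=T_of(monitor.state())
    Rt=R.from_euler('z',yaw,degrees=True)*R.from_euler('x',180,degrees=True)*R.from_euler('y',tilt,degrees=True)
    rv=(R.from_matrix(T[:3,:3]).inv()*Rt).as_rotvec(degrees=True)
    sh=T[:3,:3].T@(np.array(pos)-T[:3,3])*100
    n=max(np.linalg.norm(sh)/6.25,np.linalg.norm(rv)/10.7)
    print('row',np.round(rv,2).tolist(),np.round(sh,2).tolist(),'n>=%.1f'%n)
E
python3 - <<'E'
from h import *
p=shot('side')
for uv in((625,190),(632,130),(455,115),(623,320),(350,275),(522,275),(445,199),(435,346)):print(uv,np.round(deep(p,uv),3))
mv([0.60,-0.06,0.18],-35)
mv([0.48,-0.20,0.20],-35)
E
```

```text
(625, 190) [ 0.787 -0.393  0.108]
(632, 130) [ 0.786 -0.335  0.24 ]
(455, 115) [ 0.882 -0.084  0.098]
(623, 320) [ 0.58  -0.431  0.034]
(350, 275) [ 0.538  0.023 -0.   ]
(522, 275) [ 0.614 -0.265  0.031]
(445, 199) [ 0.732 -0.107  0.031]
(435, 346) [ 0.443 -0.145  0.03 ]
row [-0.0, 0.0, 49.77] [56.49, -46.39, 2.55] n>=11.7
row [-0.0, 0.0, 49.77] [41.31, -35.92, 0.55] n>=8.8
```

```bash
python3 -m crank '[[0,0,49.8,56.5,-46.4,2.5,1],[0,0,49.8,56.5,-46.4,2.5,1],[0,0,49.8,56.5,-46.4,2.5,1],[0,0,49.8,56.5,-46.4,2.5,1],[0,0,49.8,56.5,-46.4,2.5,1],[0,0,49.8,56.5,-46.4,2.5,1],[0,0,49.8,56.5,-46.4,2.5,1],[0,0,49.8,56.5,-46.4,2.5,1],[0,0,49.8,56.5,-46.4,2.5,1],[0,0,49.8,56.5,-46.4,2.5,1],[0,0,49.8,56.5,-46.4,2.5,1],[0,0,49.8,56.5,-46.4,2.5,1],[0,0,49.8,56.5,-46.4,2.5,1],[0,0,49.8,56.5,-46.4,2.5,1]]'
python3 - <<'E'
from h import *
s=monitor.state();print(s['tool_pos'],R.from_quat(s['tcp_rot']).as_euler('zyx',degrees=True),s['joints'],s['force'])
p=shot('wrist');cv2.imwrite('pics/w1full.png',p['frame']);np.savez('w1.npz',**{k:p[k] for k in('fx','fy','cx','cy','T','range_z')})
for t in('clock','trough','coil_tip','flat_contact'):
    for m in mark_of(p,t)[:2]: print(t,np.round(m['xy'],1),round(m['score'],2),np.round(deep(p,m['xy']),4))
f=p['frame']
c=np.array(mark_of(p,'trough')[0]['xy'],int);x0,y0=c[0]-65,c[1]-65;print(x0,y0)
cv2.imwrite('pics/w1.png',cv2.resize(f[y0:y0+130,x0:x0+130],None,fx=4.5,fy=4.5,interpolation=cv2.INTER_CUBIC))
E
```

```text
time_s: 3.0
tool_pos: [0.5999, -0.0601, 0.1803]
tcp_rot: [0.954, -0.301, -0.0, 0.0]
force: [-0.7, -0.4, 0.5]
width: 0.0939
grasp_force: 0.0
[ 0.5999351  -0.06010812  0.18026416] [ 3.50115439e+01 -3.27661308e-02  1.79988765e+02] [ 0.10375512  0.33839251 -0.13819427  1.79026611  0.05400039  1.01715271
 -2.23699572] [-0.67979479 -0.44869596  0.54819537]
clock [376.4 190.1] 0.69 [ 0.5956 -0.1202  0.044 ]
trough [288.2 215.1] 0.94 [ 0.6195 -0.043   0.0323]
coil_tip [291.2 234.8] 0.65 [ 0.6046 -0.036   0.0401]
flat_contact [282.  184.3] 0.56 [ 0.6461 -0.0569  0.0451]
223 150
```

View pics/w1.png

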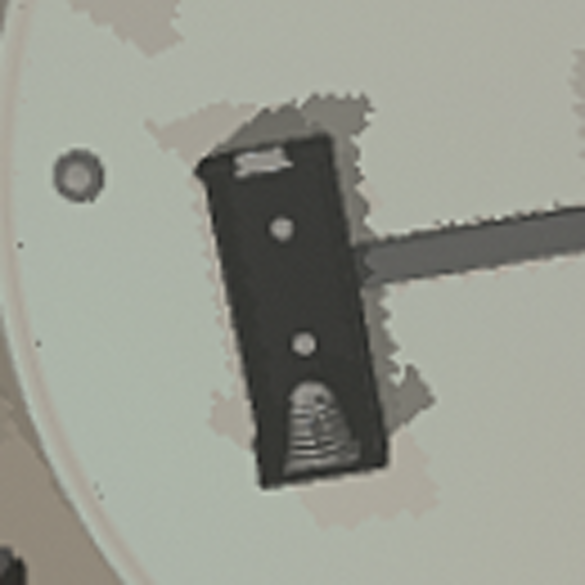

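The close-up shows the holder. The coil tip is at crop (308,382), i.e. full (291,235). The contact is at crop (262,165), and the two floor rivets are at crop (282,228) and (304,344). The end walls' outer top corners are also visible.

```bash
python3 - <<'E'
from h import *
d=np.load('w1.npz');p={k:d[k] for k in d};p['n']='wrist'
full=lambda c:((c[0]+.5)/4.5-.5+223,(c[1]+.5)/4.5-.5+150)
pts={'rivA':((282,228),.0335),'rivB':((304,344),.0335),'coil':((308,382),.041),'coilbase':((322,470),.041),
'cwL':((203,172),.0465),'cwR':((330,135),.0465),'kwL':((263,487),.0485),'kwR':((385,465),.0485),'contact':((263,174),.0435),'plateL':((236,176),.041),'plateR':((290,168),.041)}
P={}
for k,(c,z) in pts.items():
    P[k]=atz(p,full(c),z);print(k,np.round(P[k],4),np.round(deep(p,full(c)),4))
for a,b in(('rivB','rivA'),('kwL','cwL'),('kwR','cwR'),('coilbase','contact')):
    v=P[b]-P[a];print(a,b,np.degrees(np.arctan2(v[1],v[0])),np.linalg.norm(v[:2])*1e3)
for a,b in(('cwR','cwL'),('kwR','kwL')):
    v=P[b]-P[a];print(a,b,np.degrees(np.arctan2(v[1],v[0]))-90,np.linalg.norm(v[:2])*1e3, (P[a]+P[b])/2)
# clock circle from scene view: white rim via depth z~0.03 of wrist
p2=shot('side');m=masks_of(p2,'clock')[0]['region'];
vs,us=np.nonzero(m);W=np.array([deep(p2,(u,v)) for u,v in zip(us[::3],vs[::3]) if 2<u<637 and 2<v<477])
W=W[(W[:,2]>.024)&(W[:,2]<.036)][:,:2].astype(np.float32);print(cv2.minEnclosingCircle(W))
for q in(p,p2):
    pass
for n in('scene','side'):
    q=shot(n)
    for t in('cell','cell_stud','cell_flat'):
        for mm in mark_of(q,t)[:3]: print(n,t,np.round(mm['xy'],1),np.round(atz(q,mm['xy'],.0075 if t!='cell' else 0),4))
mv([0.482,0.140,0.16],45)
E
```

```text
rivA [ 0.6321 -0.049   0.0335] [ 0.6321 -0.049   0.0332]
rivB [ 0.6105 -0.0387  0.0335] [ 0.6105 -0.0386  0.0334]
coil [ 0.605  -0.0363  0.041 ] [ 0.6036 -0.0346  0.0331]
coilbase [ 0.5887 -0.0278  0.041 ] [ 0.59   -0.0291  0.0464]
cwL [ 0.6509 -0.0454  0.0465] [ 0.6508 -0.045   0.0444]
cwR [ 0.6426 -0.0691  0.0465] [ 0.6413 -0.067   0.0287]
kwL [ 0.5943 -0.018   0.0485] [ 0.59   -0.0127  0.0296]
kwR [ 0.5842 -0.0403  0.0485] [ 0.5839 -0.04    0.047 ]
contact [ 0.6437 -0.054   0.0435] [ 0.6429 -0.0521  0.032 ]
plateL [ 0.6463 -0.0491  0.041 ] [ 0.6457 -0.0474  0.0317]
plateR [ 0.6415 -0.0585  0.041 ] [ 0.6408 -0.0571  0.0318]
rivB rivA -25.58450706063028 23.992148900410065
kwL cwL -25.852634294497957 62.881857161881705
kwR cwR -26.25806517829654 65.06412771421492
coilbase contact -25.456983106833963 60.958052587127426
cwR cwL -19.289228111566345 25.08405294221058 [ 0.64672625 -0.05727131  0.0465    ]
kwR kwL -24.244854107656806 24.46888771049844 [ 0.58925688 -0.02916857  0.0485    ]Traceback (most recent call last):
  File "<stdin>", line 14, in <module>
IndexError: list index out of range
```

```bash
python3 - <<'E'
from h import *
for n in('scene','side'):
    q=shot(n)
    for t in('cell','cell_stud','cell_flat'):
        for mm in mark_of(q,t)[:3]: print(n,t,np.round(mm['xy'],1),np.round(atz(q,mm['xy'],.0075 if t!='cell' else 0),4))
mv([0.482,0.140,0.16],45)
E
```

```text
scene cell [278.  270.7] [0.4816 0.1445 0.    ]
scene cell [305.9 245.2] [0.5728 0.1544 0.    ]
scene cell_stud [278.2 259.4] [0.4994 0.1597 0.0075]
scene cell_stud [317.9 241. ] [0.5901 0.1384 0.0075]
scene cell_flat [277.  272.3] [0.4707 0.1365 0.0075]
scene cell_flat [290.9 239. ] [0.5624 0.1835 0.0075]
row [-0.0, 0.0, -80.03] [-21.15, -9.59, 2.05] n>=7.5
```

```bash
python3 -m crank '[[0,0,-80,-21.1,-9.6,2.0,1],[0,0,-80,-21.1,-9.6,2.0,1],[0,0,-80,-21.1,-9.6,2.0,1],[0,0,-80,-21.1,-9.6,2.0,1],[0,0,-80,-21.1,-9.6,2.0,1],[0,0,-80,-21.1,-9.6,2.0,1],[0,0,-80,-21.1,-9.6,2.0,1],[0,0,-80,-21.1,-9.6,2.0,1],[0,0,-80,-21.1,-9.6,2.0,1],[0,0,-80,-21.1,-9.6,2.0,1]]'
python3 - <<'E'
from h import *
s=monitor.state();print(s['joints'],s['force'])
p=shot('wrist');q=shot('scene')
f=p['frame'].astype(int);b,g,r=f[...,0],f[...,1],f[...,2]
red=((r>1.8*g)&(r>1.8*b)&(r>60)).astype(np.uint8)
n,l,st,ce=cv2.connectedComponentsWithStats(red)
for i in range(1,n):
    if st[i,4]>60:print('red',st[i],ce[i])
for t in('cell','cell_stud','cell_flat'):
    for m in mark_of(p,t)[:2]: print(t,np.round(m['xy'],1),round(m['score'],2),np.round(deep(p,m['xy']),4),np.round(atz(p,m['xy'],.0 if t=='cell' else .0075),4))
c=[318,236]
for m in masks_of(p,'cell')[:2]:print(m['rect'],m['score'],cv2.minAreaRect(np.argwhere(m['region'])[:,::-1].astype(np.float32)))
np.savez('w2.npz',**{k:p[k] for k in('fx','fy','cx','cy','T','range_z','frame')})
np.savez('s2.npz',**{k:q[k] for k in('fx','fy','cx','cy','T','range_z','frame')})
cv2.imwrite('pics/w2.png',cv2.resize(p['frame'][160:320,220:420],None,fx=3.5,fy=3.5,interpolation=cv2.INTER_CUBIC))
E
```

```text
time_s: 5.05
tool_pos: [0.4825, 0.1397, 0.1605]
tcp_rot: [0.924, 0.381, 0.0, -0.0]
force: [0.3, -0.4, -0.0]
width: 0.0939
grasp_force: 0.0
[ 0.00968732  0.22882893 -0.47583807  2.00981094  0.12982143  0.93163843
 -1.32134429] [ 0.25314189 -0.4095864  -0.03602813]
red [164 118  27  38 583] [176.55231561 135.99656947]
red [309 193  17  37 513] [316.61208577 211.26510721]
cell [372.7 137.4] 0.94 [0.5704 0.1592 0.0126] [0.5716 0.1578 0.    ]
cell [315.1 212.7] 0.76 [0.4869 0.1472 0.0126] [0.4849 0.1453 0.    ]
cell_stud [402.4 145.7] 0.95 [0.5846 0.1355 0.0125] [0.5853 0.1346 0.0075]
cell_stud [320.8 190.7] 0.81 [0.5036 0.1565 0.0027] [0.5041 0.157  0.0075]
cell_flat [350.  130.5] 0.95 [0.5607 0.177  0.0064] [0.5606 0.177  0.0075]
cell_flat [316.4 243.4] 0.82 [0.4672 0.1261 0.0123] [0.4661 0.125  0.0075]
[347.7, 125.9, 405.1, 153.0] 0.78 ((376.87969970703125, 137.70126342773438), (57.7164306640625, 17.778722763061523), 14.931416511535645)
[305.7, 191.0, 325.3, 248.5] 0.58 ((316.5494689941406, 218.5049591064453), (15.721588134765625, 55.224571228027344), 5.710592269897461)
```

View pics/w2.png

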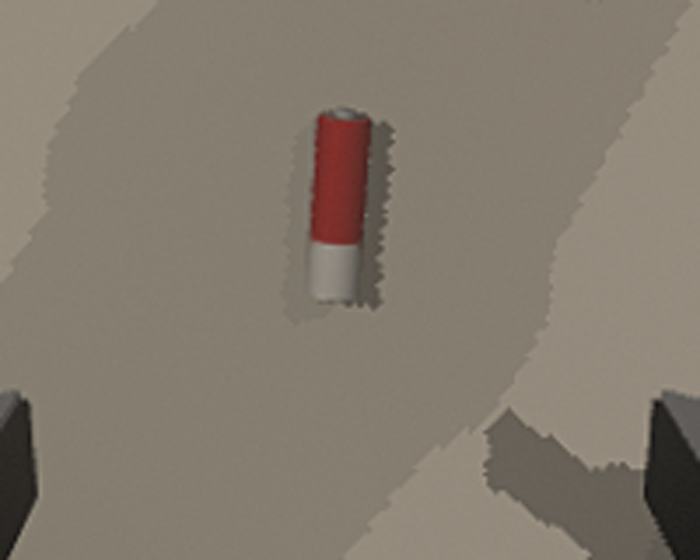

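The cell is near upright in the image, with its stud end at crop (344,111) and flat white end at crop (334,302). The fingers are well clear of it.

```bash
python3 - <<'E'
from h import *
L=lambda f,n:dict({k:v for k,v in np.load(f).items()},n=n)
p=L('w2.npz','wrist');q=L('s2.npz','scene')
full=lambda c:((c[0]+.5)/3.5-.5+220,(c[1]+.5)/3.5-.5+160)
A=atz(p,full((344,111)),.0075);B=atz(p,full((334,302)),.0075);v=A-B
print(A,B,(A+B)/2,np.linalg.norm(v),np.degrees(np.arctan2(v[1],v[0])))
# triangulate red centroid, wrist vs scene
def red(f,c):
    f=f.astype(int);m=((f[...,2]>1.8*f[...,1])&(f[...,2]>1.8*f[...,0])&(f[...,2]>50)).astype(np.uint8)
    n,l,st,ce=cv2.connectedComponentsWithStats(m);k=[i for i in range(1,n) if st[i,4]>15]
    return ce[min(k,key=lambda i:np.hypot(*(ce[i]-c)))]
a,b=red(p['frame'],(316,211)),red(q['frame'],(278,262));print(a,b,tri(p,a,q,b),deep(p,a))
m=(A+B)/2;yaw=np.degrees(np.arctan2(v[1],v[0]))
mv([m[0],m[1],0.05],yaw);mv([m[0],m[1],0.007],yaw)
E
```

```text
[0.50181906 0.15845565 0.0075    ] [0.46351696 0.12416509 0.0075    ] [0.48266801 0.14131037 0.0075    ] 0.051409079721815173 41.83699414345823
[316.61208577 211.26510721] [279.08823529 262.88235294] [0.48859031 0.14723124 0.01235831] [0.4887975  0.14719768 0.01294714]
row [0.0, 0.0, 3.11] [0.13, -0.09, 11.05] n>=1.8
row [0.0, 0.0, 3.11] [0.13, -0.09, 15.35] n>=2.5
```

```bash
python3 -m crank '[[0,0,3.1,0.13,-0.1,8,1],[0,0,3.1,0.13,-0.1,8,0.5],[0,0,3.1,0.13,-0.1,12,0.4],[0,0,3.1,0.13,-0.1,15.44,0.4],[0,0,3.1,0.13,-0.1,15.44,0.4],[0,0,3.1,0.13,-0.1,15.44,0],[0,0,3.1,0.13,-0.1,15.44,0],[0,0,3.1,0.13,-0.1,15.44,0],[0,0,3.1,0.13,-0.1,15.44,0],[0,0,3.1,0.13,-0.1,15.44,0],[0,0,3.1,0.13,-0.1,15.44,0]]' 40
python3 - <<'E'
from h import *
s=monitor.state();print(s['tool_pos'],s['width'],s['grasp_force'],s['force'])
E
```

```text
time_s: 6.72
tool_pos: [0.4829, 0.1414, 0.0065]
tcp_rot: [0.934, 0.357, 0.0, 0.0]
force: [-1.0, -1.3, 8.6]
width: 0.014
grasp_force: 40.0
[0.48290323 0.14137847 0.00650413] 0.013972564119669734 39.97868299484253 [-1.01661501 -1.31714382  8.55015824]
```

```bash
cat >> h.py <<'E'
M=np.array([0.6218,-0.0445,0.0335]);YAW=-25.7;OX=0.0;OZ=0.001 # cell centre in tool: (OX, -OZ)
def hold(cx,cy,cz,tilt):
    """row putting cell centre at holder coordinates (mm)"""
    X=np.array([np.cos(np.radians(YAW)),np.sin(np.radians(YAW)),0]);Y=np.array([-X[1],X[0],0])
    C=M+1e-3*(cx*X+cy*Y+np.array([0,0,cz]))
    Rt=R.from_euler('z',YAW,degrees=True)*R.from_euler('x',180,degrees=True)*R.from_euler('y',tilt,degrees=True)
    mv(C-Rt.apply([OX,0,-OZ]),YAW,tilt)
def inhold(w):
    d=1e3*(np.array(w)-M);c,s=np.cos(np.radians(YAW)),np.sin(np.radians(YAW));return np.round([c*d[0]+s*d[1],-s*d[0]+c*d[1],d[2]],2)
E
python3 - <<'E'
from h import *
hold(6,0,56,20)
E
```

```text
row [-11.78, 17.59, 66.84] [-1.82, 23.7, -8.2] n>=6.6
```

```bash
python3 -m crank '[[0,0,0,0,0,-5,0],[0,0,0,0,0,-10,0],[-11.8,17.6,66.8,-1.8,23.7,-8.2,0],[-11.8,17.6,66.8,-1.8,23.7,-8.2,0],[-11.8,17.6,66.8,-1.8,23.7,-8.2,0],[-11.8,17.6,66.8,-1.8,23.7,-8.2,0],[-11.8,17.6,66.8,-1.8,23.7,-8.2,0],[-11.8,17.6,66.8,-1.8,23.7,-8.2,0],[-11.8,17.6,66.8,-1.8,23.7,-8.2,0],[-11.8,17.6,66.8,-1.8,23.7,-8.2,0],[-11.8,17.6,66.8,-1.8,23.7,-8.2,0]]'
python3 - <<'E'
from h import *
s=monitor.state();print(s['tool_pos'],s['width'],s['grasp_force'],s['force'],s['joints'])
T=T_of(s);print('tilt',np.degrees(np.arcsin(T[2,0])),'yaw',np.degrees(np.arctan2(T[1,0],T[0,0])),'C',inhold((T@[OX,0,-OZ,1])[:3]))
P=[]
for n in('wrist','scene','side'):
    p=shot(n);P.append(p['frame'])
    for t in('cell','cell_stud','cell_flat'):
        for m in mark_of(p,t)[:2]: print(n,t,np.round(m['xy'],1),round(m['score'],2),inhold(deep(p,m['xy'])))
cv2.imwrite('pics/m3.png',np.hstack([cv2.resize(P[0][150:330,220:420],(400,360),interpolation=2),cv2.resize(P[1][190:310,340:460],(360,360),interpolation=2)]))
E
```

```text
time_s: 8.1
tool_pos: [0.6276, -0.047, 0.0882]
tcp_rot: [0.961, -0.217, 0.169, 0.039]
force: [-0.5, -1.4, -0.4]
width: 0.0142
grasp_force: 40.0
[ 0.62758654 -0.04701257  0.08816519] 0.01421467212617907 39.975956082344055 [-0.54452248 -1.43140686 -0.43747298] [-0.1977302   0.3477613   0.07043172  2.08610209  0.39210221  0.44453095
 -2.48372631]
tilt 19.964100767434942 yaw -25.49128793705617 C [ 5.96  0.25 55.61]
wrist cell [313.  280.4] 0.94 [10.61  1.8  63.23]
wrist cell [135.4 428.1] 0.69 [-18.8   40.83 176.73]
wrist cell_stud [318.1 241.8] 0.84 [29.91 -0.71 63.29]
wrist cell_stud [144.8 410.4] 0.56 [-109.41  145.79  -29.9 ]
wrist cell_flat [317.3 330.3] 0.56 [-16.52  -0.42  53.24]
scene cell [305.8 244.5] 0.57 [-132.66  153.38  -28.04]
scene cell [419.5 232.4] 0.43 [ -6.25 -17.85  70.2 ]
scene cell_stud [430.  226.6] 0.66 [25.02 -5.36 64.75]
scene cell_stud [317.9 242.2] 0.62 [-105.63  155.69  -32.63]
scene cell_flat [294.1 240.3] 0.67 [-150.45  168.39  -22.31]
scene cell_flat [405.1 237.3] 0.49 [-18.45   1.78  51.47]
```

View pics/m3.png

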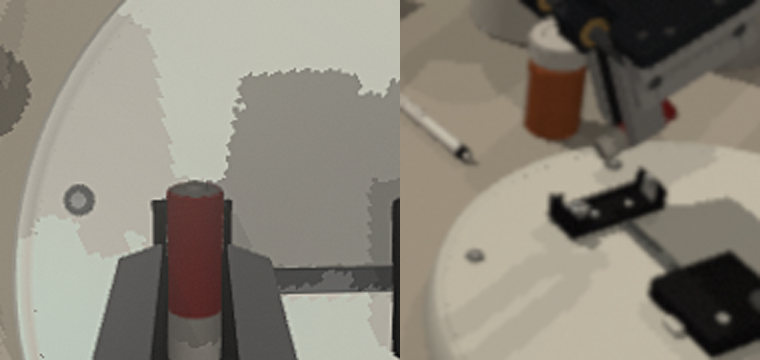

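```bash
python3 - <<'E'
from h import *
hold(6.5,0.2,30,20)
hold(6.5,0.2,17,20)
E
```

```text
row [0.01, 0.01, 0.05] [-0.81, -0.02, 2.42] n>=0.4
row [0.01, 0.01, 0.05] [-1.26, -0.02, 3.64] n>=0.6
```

```bash
python3 -m crank '[[0,0,0,-0.4,0,1.2,0],[0,0,0,-0.81,0,2.42,0],[0,0,0,-1.0,0,3.0,0],[0,0,0,-1.26,0,3.64,0],[0,0,0,-1.26,0,3.64,0],[0,0,0,-1.26,0,3.64,0]]'
cat > st.py <<'E'
from h import *
s=monitor.state();T=T_of(s)
c,n=np.cos(np.radians(YAW)),np.sin(np.radians(YAW));f=s['force']
print('t',s['time_s'],'w',round(s['width'],4),'g',round(s['grasp_force'],1),'F_holder',np.round([c*f[0]+n*f[1],-n*f[0]+c*f[1],f[2]],2),'torq',np.round(s['wrist_torque'],2))
print('tilt',np.degrees(np.arcsin(T[2,0])),'yaw',np.degrees(np.arctan2(T[1,0],T[0,0])),'C',inhold((T@[OX,0,-OZ,1])[:3]))
E
python3 st.py; python3 -c "
from h import *
hold(2.5,.2,16.3,20);hold(-1,.2,16.3,20);hold(-4,.2,16.3,20)"
```

```text
time_s: 9.45
tool_pos: [0.6281, -0.0474, 0.0498]
tcp_rot: [0.96, -0.219, 0.169, 0.039]
force: [-0.4, 0.6, -0.1]
width: 0.0137
grasp_force: 40.0
t 9.45 w 0.0137 g 40.0 F_holder [-0.6   0.35 -0.13] torq [0.17 0.28 0.05]
tilt 20.006702281950922 yaw -25.6477357122031 C [ 6.6   0.16 17.22]
row [0.0, -0.01, 0.05] [-0.42, -0.0, -0.05] n>=0.1
row [0.0, -0.01, 0.05] [-0.75, -0.0, -0.17] n>=0.1
row [0.0, -0.01, 0.05] [-1.03, -0.0, -0.28] n>=0.2
```

```bash
python3 -m crank '[[0,0,0,-0.2,0,-0.02,0],[0,0,0,-0.42,0,-0.05,0],[0,0,0,-0.42,0,-0.05,0]]'; python3 st.py
python3 -m crank '[[0,0,0,-0.2,0,-0.07,0],[0,0,0,-0.33,0,-0.12,0],[0,0,0,-0.33,0,-0.12,0]]'; python3 st.py;python3 -c "
from h import *
hold(-4,.2,16.3,20)"
```

```text
time_s: 9.82
tool_pos: [0.6244, -0.0455, 0.0489]
tcp_rot: [0.96, -0.219, 0.17, 0.039]
force: [0.8, -0.5, 1.6]
width: 0.014
grasp_force: 40.0
t 9.825 w 0.014 g 40.0 F_holder [ 1.   -0.12  1.64] torq [-0.05  0.    0.  ]
tilt 20.023685137745435 yaw -25.650398321024408 C [ 2.48  0.2  16.38]
time_s: 10.2
tool_pos: [0.6214, -0.0441, 0.0489]
tcp_rot: [0.96, -0.219, 0.17, 0.039]
force: [4.0, -1.7, 1.5]
width: 0.0134
grasp_force: 40.0
t 10.2 w 0.0134 g 40.0 F_holder [4.36 0.23 1.45] torq [-0.3  -0.58 -0.06]
tilt 20.02464467959662 yaw -25.65033990534198 C [-0.89  0.22 16.31]
row [-0.01, -0.02, 0.05] [-0.29, 0.0, -0.11] n>=0.0
```

```bash
python3 -m crank '[[0,0,0,-0.15,0,-0.06,0],[0,0,0,-0.29,0,-0.12,0],[0,0,0,-0.29,0,-0.12,0]]'; python3 st.py;python3 -c "
from h import *
for th in(15,10,5,0):
    a=np.radians(th);hold(-27.6+25*np.cos(a),.2,.9+25*np.sin(a)+7.5*np.cos(a),th)"
```

```text
time_s: 10.58
tool_pos: [0.6186, -0.0428, 0.049]
tcp_rot: [0.96, -0.219, 0.17, 0.039]
force: [4.9, -3.0, 1.9]
width: 0.0139
grasp_force: 40.0
t 10.575 w 0.0139 g 40.0 F_holder [ 5.74 -0.57  1.94] torq [-0.58 -1.   -0.06]
tilt 20.028852549914347 yaw -25.658046116622433 C [-4.    0.17 16.45]
row [-0.01, -5.03, 0.04] [-0.02, -0.0, 0.19] n>=0.5
row [-0.01, -10.03, 0.04] [-0.05, -0.0, 0.39] n>=0.9
row [-0.0, -15.03, 0.04] [-0.11, -0.0, 0.6] n>=1.4
row [-0.0, -20.03, 0.04] [-0.18, -0.0, 0.8] n>=1.9
```

```bash
python3 -m crank '[[0,-2.5,0,-0.01,0,0.1,0],[0,-5,0,-0.02,0,0.19,0],[0,-7.5,0,-0.03,0,0.29,0],[0,-10,0,-0.05,0,0.39,0],[0,-10,0,-0.05,0,0.39,0]]'; python3 st.py;python3 - <<'E'
from h import *
for th in(5,0):
    a=np.radians(th);hold(-27.6+25*np.cos(a),.2,.9+25*np.sin(a)+7.5*np.cos(a),th)
P=[]
for n in('wrist','side'):
    p=shot(n);P.append(p['frame'])
    for t in('cell_stud','flat_contact'):
        for m in mark_of(p,t)[:2]: print(n,t,np.round(m['xy'],1),round(m['score'],2),inhold(deep(p,m['xy'])))
cv2.imwrite('pics/m4.png',np.hstack([cv2.resize(P[0][200:350,240:390],(400,400),interpolation=2),cv2.resize(P[1][190:270,360:440],(400,400),interpolation=2)]))
E
```

```text
time_s: 11.2
tool_pos: [0.6198, -0.0436, 0.045]
tcp_rot: [0.971, -0.222, 0.085, 0.019]
force: [5.0, -1.8, 2.3]
width: 0.0139
grasp_force: 40.0
t 11.2 w 0.0139 g 40.0 F_holder [5.28 0.56 2.3 ] torq [-0.44 -1.19  0.01]
tilt 10.000154187653012 yaw -25.716512059258665 C [-2.38 -0.02 12.49]
row [-0.02, -5.0, -0.02] [-0.07, -0.02, 0.19] n>=0.5
row [-0.02, -10.0, -0.01] [-0.11, -0.02, 0.4] n>=0.9
wrist cell_stud [319.8 242.1] 0.7 [22.79 -1.87 17.18]
wrist cell_stud [131.4 402.6] 0.63 [-109.75  144.78  -30.52]
wrist flat_contact [315.8 233.9] 0.8 [26.39  0.13 12.11]
wrist flat_contact [315.  317.9] 0.54 [-17.21   0.62  15.4 ]
```

View pics/m4.png

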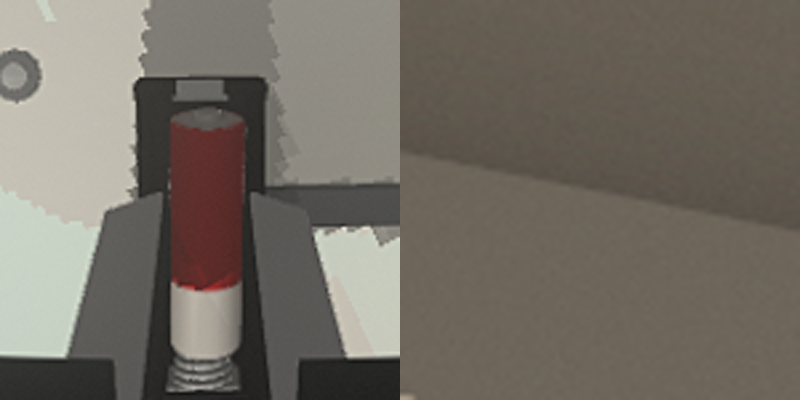

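The wrist view shows the coil pressed by the white end. The stud end is just short of the contact plate, with a clear gap (crop rows 110 vs 100). The cell sits about 1 mm right of the trough centre, so I'll shift it while lowering.

```bash
python3 -m crank '[[0,-2.5,0,-0.03,-0.05,0.1,0],[0,-5,0,-0.07,-0.1,0.19,0],[0,-7.5,0,-0.09,-0.1,0.29,0],[0,-10,0,-0.11,-0.1,0.4,0],[0,-10,0,-0.11,-0.1,0.4,0]]'; python3 st.py;python3 - <<'E'
from h import *
p=shot('wrist')
cv2.imwrite('pics/m5.png',cv2.resize(p['frame'][200:350,240:390],(500,500),interpolation=2))
E
```

```text
time_s: 12.12
tool_pos: [0.6197, -0.043, 0.0406]
tcp_rot: [0.975, -0.222, 0.0, 0.0]
force: [4.6, -4.9, 2.0]
width: 0.0144
grasp_force: 40.0
t 12.125 w 0.0144 g 40.0 F_holder [ 6.31 -2.44  1.99] torq [-1.03 -1.07  0.  ]
tilt 0.023326505374217515 yaw -25.710056302248628 C [-2.56  0.48  8.09]
```

View pics/m5.png

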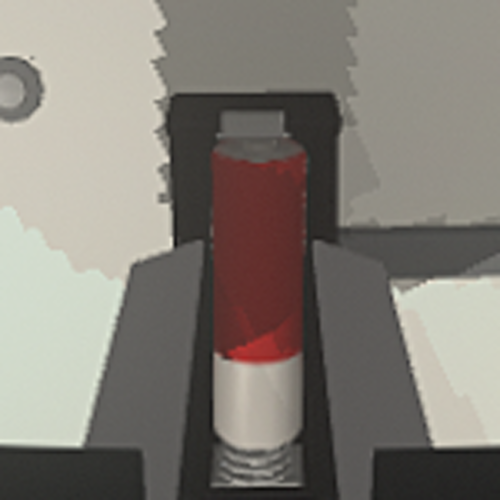

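The cell is level, with its stud end below and just in front of the contact plate. Next I'll seat it on the floor and let it slide to the contact.

```bash
python3 -m crank '[[0,0,0,0,0.02,0.04,0],[0,0,0,0,0.02,0.07,0],[0,0,0,0.12,0.02,0.07,0],[0,0,0,0.22,0.02,0.07,0],[0,0,0,0.22,0.02,0.07,0]]'; python3 st.py
```

```text
time_s: 12.8
tool_pos: [0.6208, -0.0431, 0.04]
tcp_rot: [0.975, -0.222, -0.0, 0.0]
force: [0.8, -2.4, 4.6]
width: 0.0138
grasp_force: 40.0
t 12.8 w 0.0138 g 40.0 F_holder [ 1.8  -1.82  4.57] torq [-0.56 -0.24  0.05]
tilt -0.019478787102002838 yaw -25.649564127993447 C [-1.52  0.79  7.53]
```

```bash
python3 -m crank '[[0,0,0,-0.05,0,0,0.16],[0,0,0,-0.05,0,0,0.22],[0,0,0,-0.05,0,0,0.25],[0,0,0,-0.05,0,0,0.25],[0,0,0,-0.05,0,0,0.25]]'; python3 st.py
python3 -m crank '[[0,0,0,0,0,-2,0.25],[0,0,0,0,0,-5,0.25],[0,0,0,0,0,-8,0.25],[0,0,0,0,0,-10,0.25],[0,0,0,0,0,-10,0.25]]'
python3 st.py;python3 - <<'E'
from h import *
p=shot('wrist');q=shot('scene')
for t in('cell_stud','cell_flat','cell'):
    for m in mark_of(p,t)[:2]: print(t,np.round(m['xy'],1),round(m['score'],2),inhold(deep(p,m['xy'])))
c=(288,225)
cv2.imwrite('pics/m6.png',np.hstack([cv2.resize(p['frame'][170:320,240:390],(400,400),interpolation=2),cv2.resize(q['frame'][220:300,370:450],(400,400),interpolation=2)]))
E
```

```text
time_s: 13.42
tool_pos: [0.6205, -0.0429, 0.0401]
tcp_rot: [0.975, -0.222, -0.0, 0.0]
force: [-0.5, -0.4, -0.7]
width: 0.0234
grasp_force: 0.0
t 13.425 w 0.0234 g 0.0 F_holder [-0.29 -0.54 -0.66] torq [ 0.07 -0.01  0.01]
tilt -0.013252257853449561 yaw -25.659822199811437 C [-1.82  0.86  7.56]
time_s: 14.05
tool_pos: [0.6218, -0.043, 0.1429]
tcp_rot: [0.975, -0.222, 0.002, -0.0]
force: [0.8, -0.2, -0.1]
width: 0.0233
grasp_force: 0.0
t 14.05 w 0.0233 g 0.0 F_holder [ 0.75  0.17 -0.12] torq [0.04 0.01 0.02]
tilt 0.1976749799783916 yaw -25.66485858544606 C [ -0.66   1.4  110.44]
cell_stud [177.8 331.1] 0.87 [-110.31  142.92  -25.21]
cell_stud [318.3 202.3] 0.8 [26.94  0.1  11.69]
cell_flat [317.3 264.5] 0.84 [-22.33   0.88  12.99]
cell_flat [161.  357.4] 0.78 [-140.83  165.66  -18.74]
cell [316.4 234.2] 0.96 [ 2.37  1.56 13.04]
cell [171.1 344. ] 0.86 [ 31.86  35.18 217.12]
```

View pics/m6.png

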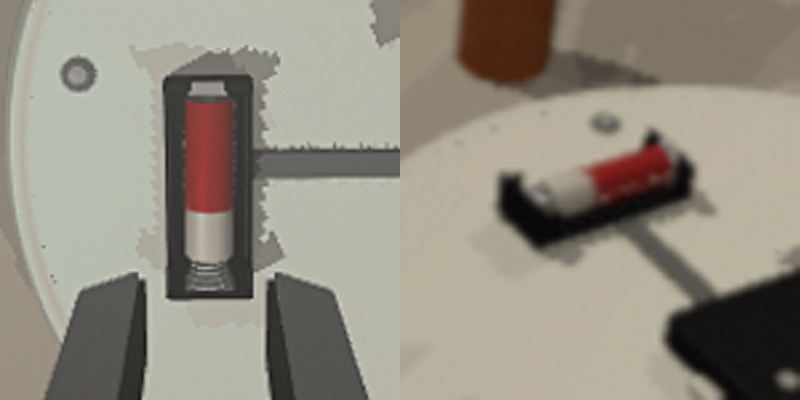

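The cell lies level between the compressed coil and the contact (crop rows 95–262). I'll check the height along its top before handing in.

```bash
python3 - <<'E'
from h import *
p=shot('wrist');f=lambda c:(c[0]*.375+240,c[1]*.375+170)
for v in range(105,262,20): print(v,inhold(deep(p,f((208,v)))))
print(inhold(deep(p,f((176,180)))),inhold(deep(p,f((300,100)))))
E
```

```text
105 [20.56 -0.55 12.99]
125 [14.88 -0.55 13.19]
145 [ 8.94 -0.56 12.53]
165 [ 3.13 -0.56 12.67]
185 [-2.74 -0.56 12.81]
205 [-8.73 -0.56 12.76]
225 [-14.81  -0.56  12.71]
245 [-21.04  -0.57  12.46]
[-5.3   8.96 -1.18] [ 18.42 -28.    -4.71]
```

```bash
python3 -c "
from h import *
print(workorder.finish_job())"
```

```text
the job is handed in; nothing more can be done
None
```

The red AA cell is in the clock's holder, flat end on the coil and stud end on the contact. It reads level to about 0.5 mm along its top, the arm is clear of it, and the job is handed in at about 14 s of robot time.

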